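# Hold a ring cutter over the inspection camera's window

### The arm

A 6-joint arm with a two-finger parallel gripper is mounted at the origin on a cart in front of the work surface, level with it; the furniture and walls round the work are solid. World frame = base frame: x ahead of the robot, y to its left, z up, the work surface at z = 0. Lengths are in mm, angles in rad, forces in N, time in s.
With the tool pointing down it reaches from about 300 to 775 mm from the base axis. Payload 14.6 kg.
Tool frame: the origin (TCP) lies between the finger pads; the fingertips stand 25 mm ahead of it and the grasp point (between the pads) lies 6 mm ahead of it; z points along the fingers, y is the line along which they close (so a half turn about z gives the same grasp; the last joint's range is limited). The gripper opens to 94 mm and grips with 3 to 60 N. Pads are 16 mm wide; open, the fingers measure 119 mm over their backs; the gripper's body (75 mm by 177 mm) begins 78 mm behind the grasp point.
Start: joints at [-1.409, 0.3, 1.521, -0, 1.321, -0.067], TCP at [124.739, -535.658, 230.446] pointing down, gripper open.
Joint ranges: [-3.03, 3.03], [-0.79, 2.21], [0.23, 2.52], [-1.04, 4.18], [0, 3.07], [-2.55, 2.55]. Speed limits (rad/s): [2.22, 2.22, 2.57, 3.14, 3.14, 3.14].

### API

Orientations are given as [roll, pitch, yaw] about the fixed x, y, z axes, in that order (R = Rz(yaw) Ry(pitch) Rx(roll)).
In Python, from cell import manip gives the robot as it stands. The module is installed in compiled form; this text tells all that it offers.
- The arm moves only by the tool step_arm, never from a script. Its argument "series" is one flat list of numbers, 5 for each row, row after row: the shift along the world's x, y, z in mm, then the turn about the world's z in rad, then the closure, from 0 (fully open) to 1 (shut). In form: [dx, dy, dz, spin, jaw, dx, dy, dz, spin, jaw, ...]. A call has 1 to 20 rows; each row shifts and turns the commanded pose from where the row before left it; what a row does not reach is not made up. A row lasts 1/8 s, in which the tool goes at most 62.5 mm and 10.7 degrees, less where a joint would pass 70% of its speed; a pose out of reach is approached as far as the arm can. A call is refused whole if a number of a shift passes 62.5 or a number of a turn 0.188, either way. A call with a gripper value outside its range is refused whole. The fingers move at their own pace and stop on an object; "squeeze" is the grip in N (left out, the last holds). Time passes only in rows, so rows that do not move let the fingers close. It gives the time, the measured TCP pose, the force, the opening and the grip force at its end, in the units of the state.
- manip.read_state(): the state, without advancing time (a new reading comes with each control period).
- manip.camera(name): name is "scene" or "top" or "wrist"; returns (picture, depth): 400x640x3 uint8, blue, green, red; 400x640 float32, mm along the optical axis (not along the pixel's ray), 0 where there is no reading.
- manip.camera_info(name): a dict with "fovy" (degrees; the focal length in pixels is half the picture's height over the tangent of half this angle, whatever the lens; pixels are square), "cx", "cy" (the principal point, pixels), "eye" and "orientation" of the camera in the world. Camera axes: x right, y down, z forward; pixel columns grow to the right and rows downward; lengths in mm; the calibration is good to about 2 mm. A picture is of the moment at which its call begins: read the wrist's pose just before it. camera_info takes no time and is no camera call; for the wrist camera it gives the pose at the moment of the call.
- manip.sign_off(): hands the job in; it is judged then, once.
The state is a dict: "clock": time; "joints": joint angles; "qd": joint speeds; "effort": joint torques, N m; "eef_pos": TCP position; "eef_rot": TCP orientation; "wrist_force": force on the tool from outside, world axes, zero at the start; "moment": the same for the moment, N m; "finger_gap": finger opening in mm; "finger_force": force on a finger pad.
Only numpy, scipy, OpenCV 4.12 (cv2) and the standard library are available. Lean on these libraries where they do the work, as an engineer would, in place of code of your own. Each camera call takes 0.05 s, during which the arm holds its last target. There are 200 camera calls.

### The job

Check the edge of the smaller steel ring cutter on the upward-looking inspection camera: first turn the camera's focus knob clockwise until its pointer line stands at the long index mark of the dial. Then pick up the smaller cutter, lift it over the steel glare shield and hold it still and level, the way up it stood, centred over the round window and about a centimetre above the glass; it must never touch the camera. Finish while still holding it there, and leave the other things on the table where they are.

Things in the scene. Friction and masses are not known exactly. Their poses are not given: they have to be found in the camera images.
- camera_unit: Inspection camera: a flat aluminium housing, fixed to the table, 112 mm along its x, 196 mm along its y (from y = -72 to y = +124 mm), top face 45 mm above the table. Origin on the table straight below the centre of the round window; z up. The window is at its right (-y) part, the focus knob at x = 0, y = +85 mm.
- shield_top (a point): Middle of the top edge of the thin upright steel glare shield on the camera, right of the window (unit's y = -65 mm): 4 mm thick, 92 mm long along the unit's x, its top edge 78 mm above the table. Also on the unit: a 14 mm cable gland that sticks out 14 mm behind it (+x) at y = +40 mm.
- window (a point): Centre of the upper face of the round dark window, 60 mm across in a steel bezel of 74 mm, flat; 46.4 mm above the table. Axes as the camera unit's.
- focus_knob (a joint): Angle of the focus knob (rad), growing clockwise seen from above, range 0 to 2.6. At 0 the knob's pointer looks along the camera unit's -x; at 1.35 it stands at the index mark. It stays where it is left (friction about 0.04 N m, no spring). It starts between 0 and 0.7.
- knob_grip (a point): Point on the knob's vertical axis, in the middle of its black bar grip, 66 mm above the table. The bar is 42 mm long along the pointer line, 14 mm wide, 24 mm tall, its top 78 mm and its foot 54 mm above the table, on a round skirt of 48 mm diameter. Its own x axis points opposite to the pointer.
- knob_pointer (a point): Outer end of the white pointer line, on the rim of the knob's skirt, 24 mm from the axis; turns with the knob. The line runs over the top of the bar on that side only.
- index_mark (a point): Middle of the long, thick black index mark on the white dial plate round the knob, 32.5 mm from the knob's axis; the other marks are short and thin.
- small_cutter: The cutter to be held: a plain steel ring, open at both ends, 46 mm across outside, 30 mm tall, 40 g. Origin at the centre of its lower edge, z up through the ring. Stands on the table in one of two places that it may have swapped with the large cutter.
- large_cutter: The other cutter, to be left alone: the same kind of steel ring, 60 mm across, 35 mm tall. Origin at the centre of its lower edge.
- pot_0: Bystander: white powder pot, 50 mm across, 50 mm tall, behind the camera. Origin at the centre of its underside, as for all the pots.
- pot_1: Bystander: white powder pot, 52 mm across, 50 mm tall, on the plate of the bench scale, about 42 mm above the table.
- pot_2: Bystander: powder pot with a broad lid, 70 mm across, 62 mm tall, beyond the cutters.
- pot_3: Bystander: the smallest powder pot, 38 mm across, 40 mm tall, between the camera and the open blue box of pins.
- near_figure (a point): Top of the nearest of the dark chocolate figures that fill the tray to the right and behind (fixed, 155 mm tall, up to 200 mm farther in); all the others stand farther off in x and -y. The gripper's body must keep clear of them at the cutters.
- timer: Bystander: round kitchen timer, 62 mm across, 40 mm tall, at the right front edge of the table.

How it is judged:
By the outcome, as a careful person would: the job done as asked, in the order asked, and still so for the second after the job is handed in, while the arm keeps its last pose, push and grip.
It also fails if it takes over 64 s, if anything falls off the work surface, if the arm or the gripper's body presses on something with over 40 N, if the wrist force passes 120 N, or if a joint passes its speed limit or range.

## Working session

There is one attempt and no reset: what is moved stays moved. The work goes in short steps, Python scripts to look and compute and a tool call to move; the robot and the scene stay as the last step left them, time stands still between calls to the robot, and variables do not carry over. Pictures are saved under pics/ and viewed, at most 10 in all, crops included, and the job is handed in when it is done.

Besides the shell and the picture viewer there is one more tool, called after "Request:" by a JSON object that holds its "api" and its "payload". step_arm: Moves the arm, as the interface text tells. Its arguments: {"type":"object","properties":{"series":{"type":"array"},"squeeze":{"type":"number"}},"required":["series"]}

```bash
mkdir -p pics; cat > h.py <<'E'
import numpy as np, cv2
from cell import manip
from scipy.spatial.transform import Rotation as Ro
def cam(n):
    i=manip.camera_info(n); p,d=manip.camera(n); return p,d,i
def RT(i):
    o=np.array(i["orientation"],float)
    R=o if o.shape==(3,3) else Ro.from_euler('xyz',o).as_matrix()
    return R,np.array(i["eye"],float)
def F(i): return 200/np.tan(np.radians(i["fovy"])/2)
def plane(i,uv,z):
    R,e=RT(i);uv=np.atleast_2d(np.array(uv,float));f=F(i)
    r=np.c_[(uv[:,0]-i["cx"])/f,(uv[:,1]-i["cy"])/f,np.ones(len(uv))]@R.T
    return e+r*((z-e[2])/r[:,2])[:,None]
def cloud(i,d):
    R,e=RT(i);f=F(i);v,u=np.mgrid[:400,:640]
    return np.dstack([(u-i["cx"])/f*d,(v-i["cy"])/f*d,d])@R.T+e
def proj(i,P):
    R,e=RT(i);q=(np.atleast_2d(P)-e)@R;return q[:,:2]/q[:,2:]*F(i)+[i["cx"],i["cy"]]
E
python3 - <<'E'
from h import *
print(manip.read_state())
for n in("scene","top","wrist"):
    p,d,i=cam(n);print(n,i,(d>0).mean());cv2.imwrite(f"pics/{n}0.png",p);np.savez(f"{n}0.npz",p=p,d=d,R=RT(i)[0])
E
```

```text
{'clock': 0.0, 'joints': array([-1.40859442e+00,  3.00459711e-01,  1.52159421e+00, -4.67843530e-06,
        1.32068108e+00, -6.65557931e-02]), 'qd': array([-7.04597927e-04, -5.85231716e-06, -2.88422618e-04, -6.96436831e-04,
       -3.06009006e-04,  2.19063797e-03]), 'effort': array([-1.50225183e-03, -5.31809664e+01, -3.52739096e+01,  7.07448344e-02,
        2.45594530e-02, -6.55714962e-05]), 'eef_pos': array([ 124.703973  , -535.43486889,  229.88700347]), 'eef_rot': array([-3.14045254e+00, -7.14520313e-05,  2.28758817e-01]), 'wrist_force': array([-0.27997647,  0.44006528, -0.51337591]), 'moment': array([-0.03553596,  0.04765313,  0.01353551]), 'finger_force': 0.0, 'finger_gap': 93.79717553632267}
scene {'fovy': 47.48357364945302, 'cx': 318.5340010512948, 'cy': 199.7966531055979, 'eye': array([109.44566904, 751.57737334, 644.65662776]), 'orientation': array([-2.15996025,  0.01033164, -2.60702511])} 0.995921875
top {'fovy': 44.053873609857945, 'cx': 322.443196761947, 'cy': 204.3899333797445, 'eye': array([ 438.47863026,   48.44233115, 1195.97101131]), 'orientation': array([-3.04798591,  0.01894915, -1.54936048])} 0.996171875
wrist {'fovy': 63.81645941988905, 'cx': 318.3380164906486, 'cy': 201.5979552694136, 'eye': array([ 207.67358884, -517.26926091,  384.1622047 ]), 'orientation': array([ 2.85231749e+00,  1.39012001e-03, -1.34257635e+00])} 0.9961015625
```

View pics/top0.png

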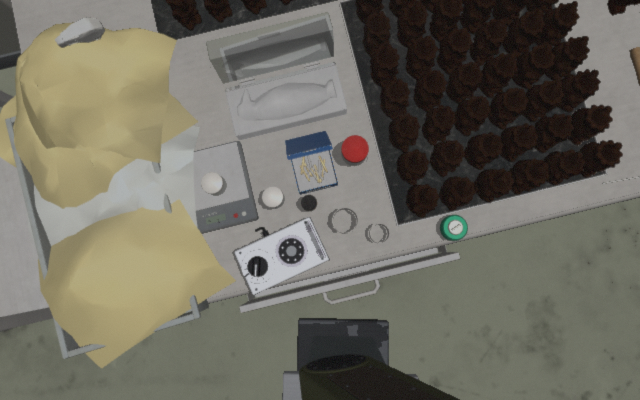

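View pics/scene0.png

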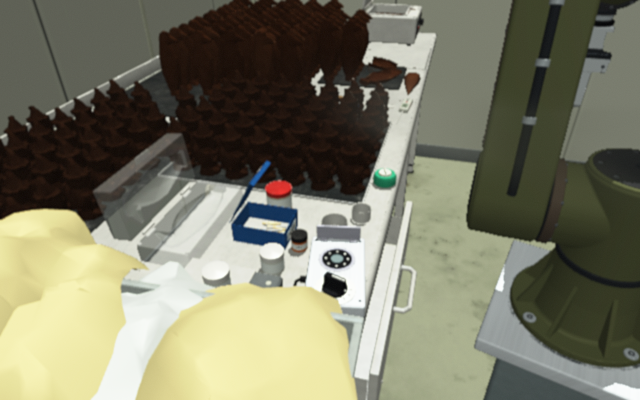

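The top view shows the camera unit round (280,257), its window at (291,250) and knob at (258,266). The large ring is at (343,220), the small ring at (376,233) and the nearest figure at about (423,195). The scene view shows the same layout, with the shield at (338,233). Next I'll measure these.

```bash
python3 - <<'E'
from h import *
z=np.load("top0.npz");p,d=z["p"],z["d"];i=manip.camera_info("top")
C=cloud(i,d)
c=cv2.resize(p[190:310,225:395],None,fx=4.7,fy=4.7,interpolation=cv2.INTER_CUBIC);cv2.imwrite("pics/topc.png",c)
# housing top: points z 40..50
m=((C[...,2]>38)&(C[...,2]<50)).astype(np.uint8);m[:210]=0;m[:,:228]=0;m[300:]=0;m[:,332:]=0
m=cv2.morphologyEx(m,cv2.MORPH_CLOSE,np.ones((15,15)))
n,l,s,_=cv2.connectedComponentsWithStats(m);k=1+s[1:,4].argmax();print(s[k])
P=plane(i,np.argwhere(l==k)[:,::-1],45)[:,:2].astype(np.float32)
r=cv2.minAreaRect(P);print(r,cv2.boxPoints(r))
for (u,v) in [(343,220),(376,233),(308,203),(272,198),(454,227)]:
    w=C[v-14:v+15,u-14:u+15].reshape(-1,3);q=w[w[:,2]>12];print(u,v,len(q),np.median(q,0),q.min(0),q.max(0))
w=C[150:230,390:450].reshape(-1,3);q=w[w[:,2]>60];print("fig minx, maxy",q[q[:,0].argmin()],q[q[:,1].argmax()])
E
```

```text
[ 234  210   95   85 4066]
((432.63604736328125, 168.01840209960938), (126.26020050048828, 198.96766662597656), 26.1171932220459) [[332.15817 229.55406]
 [419.74545  50.9019 ]
 [533.1139  106.48274]
 [445.52664 285.1349 ]]
343 220 73 [521.99072301  20.37556457  34.0531813 ] [438.47863026  -9.45293438  12.09957127] [ 540.29717562   49.55956147 1195.97101131]
376 233 62 [480.84618384 -70.88451201  26.76862661] [438.47863026 -85.22307481  12.47792092] [ 504.54960572   48.44233115 1195.97101131]
308 203 269 [553.75689876 104.92703213  39.92781335] [438.47863026  48.44233115  12.05109311] [ 585.50284777  130.55190298 1195.97101131]
272 198 385 [560.32757186 188.59070306  49.91797771] [438.47863026  48.44233115  12.1471626 ] [ 586.53337637  214.95283173 1195.97101131]
454 227 569 [ 498.53897872 -236.53441923   30.40508523] [ 438.47863026 -269.8527547    12.3342641 ] [ 534.27652885   48.44233115 1195.97101131]
fig minx, maxy [ 438.47863026   48.44233115 1195.97101131] [ 438.47863026   48.44233115 1195.97101131]
```

View pics/topc.png

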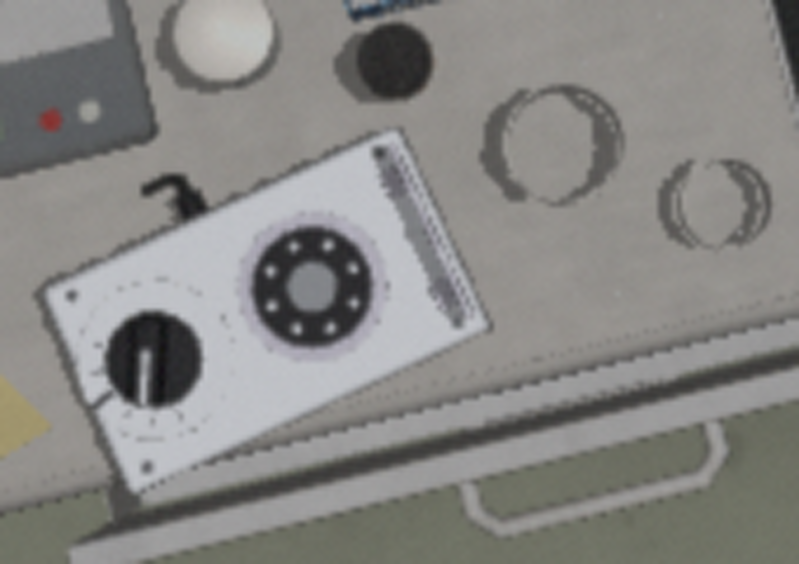

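```bash
python3 - <<'E'
from h import *
z=np.load("top0.npz");p,d=z["p"],z["d"];i=manip.camera_info("top")
C=cloud(i,d);C[d==0]=np.nan
f=lambda pts,z:plane(i,np.array(pts)/4.7+[225,190],z)[:,:2].round(1)
k=f([(135,492),(490,325),(397,128),(43,292)],45);print("corners",k)
for a,b in((0,1),(3,2),(0,3),(1,2)):
    e=k[b]-k[a];print(np.linalg.norm(e).round(1),np.degrees(np.arctan2(e[1],e[0])).round(1))
print("win",f([(312,287)],46.4),"knob",f([(153,360)],54),"small",f([(715,203)],20),"large",f([(553,145)],25))
w=C[130:235,375:500].reshape(-1,3);q=w[w[:,2]>80];
o=(q@[1,0.3,0]);print("figs",q[q[:,0].argmin()],q[q[:,1].argmax()]); 
s=np.array([481,-71]);D=np.hypot(*(q[:,:2]-s).T);print("nearest pts",q[D.argsort()[:5]],np.sort(D)[:3])
near=C[(np.hypot(C[...,0]-394,C[...,1]-192)<170)&(C[...,2]>85)];print("tall near knob",len(near), near.min(0) if len(near) else'',near.max(0) if len(near) else '')
if len(near):
  D=np.hypot(near[:,0]-394,near[:,1]-192);print(D.min(),near[D.argmin()])
E
```

```text
corners [[333.9 226.5]
 [419.1  54.1]
 [515.4 102.2]
 [430.5 275.5]]
192.3 -63.7
193.0 -63.9
108.3 26.9
107.6 26.5
win [[435.9 142.2]] knob [[398.7 218.5]] small [[482.4 -58.1]] large [[509.7  24.2]]
figs [ 532.60536252 -154.89406394  129.56624046] [706.90779364 -85.67628877 122.0040999 ]
nearest pts [[ 536.86687055 -138.20580642  126.6233321 ]
 [ 548.16241752 -128.39965425  120.41446649]
 [ 535.05096587 -140.98349652  123.13884149]
 [ 549.77461752 -127.47688136  125.97135087]
 [ 545.6871718  -132.1253936   124.1235698 ]] [87.39409386 88.34880098 88.42622178]
tall near knob 2186 [292.35384415 272.27396691  85.11688071] [475.36406164 361.54526122 164.76875209]
81.9148464681882 [377.6864379  272.27396691  86.93745141]
```

Request:
{"api": "step_arm", "payload": {"series": [22, 29.5, 0, 0.185, 0.3, 22, 29.5, 0, 0.185, 0.3, 22, 29.5, 0, 0.185, 0.3, 22, 29.5, 0, 0.185, 0.3, 22, 29.5, 0, 0.185, 0.3, 22, 29.5, 0, 0.185, 0.3, 22, 29.5, 0, 0.185, 0.3, 22, 29.5, 0, 0.185, 0.3, 22, 29.5, 0, 0.185, 0.3, 22, 29.5, 0, 0.185, 0.3, 22, 29.5, 0, 0.185, 0.3, 22, 29.5, 0, 0.185, 0.3, 22, 29.5, 0, 0.185, 0.3, 22, 29.5, 0, 0.185, 0.3, 22, 29.5, 0, 0.185, 0.3, 22, 29.5, 0, 0.185, 0.3, 0, 0, 0, 0, 0.3, 0, 0, 0, 0, 0.3, 0, 0, 0, 0, 0.3], "squeeze": 30}}

```text
clock: 2.52
eef_pos: [476.4, -64.3, 230.5]
eef_rot: [-3.142, -0.0, -3.097]
wrist_force: [-0.6, 0.5, 0.5]
finger_gap: 65.7
finger_force: 0.0
```

```bash
python3 - <<'E'
from h import *
s=manip.read_state();print(s["clock"],s["joints"].round(3),s["eef_pos"],s["eef_rot"],s["finger_gap"])
p,d,i=cam("wrist");cv2.imwrite("pics/w1.png",p);np.savez("w1.npz",p=p,d=d,**i)
z=np.load("top0.npz");t=manip.camera_info("top");C=cloud(t,z["d"]);C[z["d"]==0]=np.nan
D=np.hypot(C[...,0]-399,C[...,1]-218)
for r in(80,90,100,110):print(r,np.nanmax(C[...,2][(D<r)]))
E
```

```text
2.525 [-0.21   0.145  1.71  -0.     1.286 -1.826] [476.37588808 -64.31895608 230.47867562] [-3.14152416e+00 -2.25779762e-05 -3.09657991e+00] 65.73018591787859
80 119.30135201071312
90 130.5729417807745
100 136.8492344680585
110 146.04809383281395
```

View pics/w1.png

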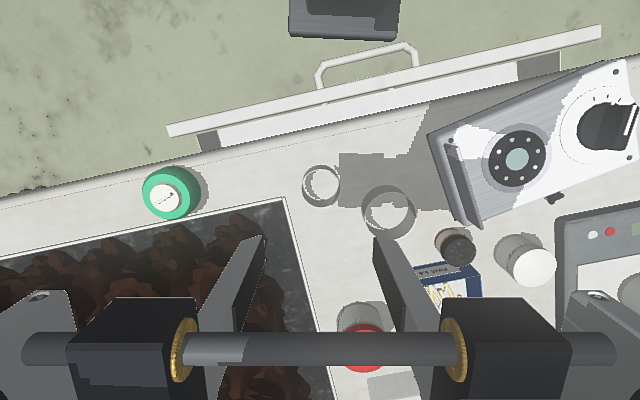

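The wrist view shows the small ring at (321,185), the large ring at (388,210), the window at (517,158) and the knob at the right edge (607,125). I'll measure the ring and window here, then go over the knob.

```bash
cat >> h.py <<'E'
from scipy.optimize import least_squares
def circ(P,r=None):
    c0=np.r_[np.median(P,0),r or 20]
    g=lambda c:np.hypot(P[:,0]-c[0],P[:,1]-c[1])-(r or c[2])
    s=least_squares(g,c0,loss='soft_l1',f_scale=.7);return s.x,np.abs(s.fun).mean()
def window(p,i,uv):
    g=cv2.cvtColor(p,cv2.COLOR_BGR2GRAY);u,v=uv
    m=(g<90).astype(np.uint8);m=cv2.morphologyEx(m,cv2.MORPH_CLOSE,np.ones((5,5)))
    cs,_=cv2.findContours(m,cv2.RETR_EXTERNAL,cv2.CHAIN_APPROX_NONE)
    c=max((c for c in cs if cv2.pointPolygonTest(c,(float(u),float(v)),True)>-25),key=cv2.contourArea)
    P=plane(i,c[:,0],46.4)[:,:2];return circ(P)
E
python3 - <<'E'
from h import *
z=np.load("w1.npz");p,d=z["p"],z["d"];i={k:z[k] for k in("fovy","cx","cy","eye","orientation")}
C=cloud(i,d)
print("win",window(p,i,(517,158)))
for n,uv,h in(("small",(321,185),30),("large",(388,210),35)):
    u,v=uv;w=C[v-35:v+35,u-35:u+35].reshape(-1,3)
    q=w[(w[:,2]>h-2.5)&(w[:,2]<h+2.5)];print(n,len(q),circ(q[:,:2]))
    q=w[(w[:,2]>5)&(w[:,2]<h+4)];print("  all",len(q),circ(q[:,:2]),q.min(0).round(),q.max(0).round())
C[d==0]=np.nan
print("fig near", [C[...,k][200:300,60:290][C[200:300,60:290,2]>110].round() for k in (0,)][0].min() if 1 else 0)
E
```

```text
win (array([438.76186698, 143.07245181,  29.00381399]), np.float64(0.26916515219614423))
small 154 (array([484.462386  , -62.04111328,  22.59095286]), np.float64(0.34117594502845366))
  all 534 (array([484.25934656, -62.24325406,  22.54327985]), np.float64(3.101836590976479)) [ 461. -103.    5.] [532. -39.  32.]
large 199 (array([512.82386842,  19.72984605,  29.58681298]), np.float64(0.3802200011144038))
  all 1015 (array([512.60138807,  19.56727906,  29.45929875]), np.float64(0.2861915894468713)) [483. -10.   5.] [543.  50.  37.]
fig near 445.0
```

Request:
{"api": "step_arm", "payload": {"series": [-4, 47, 0, 0, 0.3, -8, 47, 0, 0, 0.3, -13, 47, 0, 0, 0.3, -16, 47, 0, 0, 0.3, -18, 47, 0, 0, 0.3, -18, 47, 0, 0, 0.3, 0, 0, 0, 0, 0.3, 0, 0, 0, 0, 0.3, 0, 0, 0, 0, 0.3]}}

```text
clock: 3.7
eef_pos: [400.2, 217.3, 230.5]
eef_rot: [-3.141, 0.0, -3.096]
wrist_force: [0.4, -0.7, 0.4]
finger_gap: 65.7
finger_force: 0.0
```

```bash
python3 - <<'E'
from h import *
s=manip.read_state();print(s["clock"],s["joints"].round(3),s["eef_pos"],s["eef_rot"],s["finger_gap"])
p,d,i=cam("wrist");cv2.imwrite("pics/w2.png",p);np.savez("w2.npz",p=p,d=d,**i)
E
```

```text
3.7 [ 0.417  0.087  1.775 -0.     1.28  -1.199] [400.20390848 217.2909885  230.46496078] [-3.14146893e+00  4.65041249e-05 -3.09630006e+00] 65.73982787759176
```

View pics/w2.png

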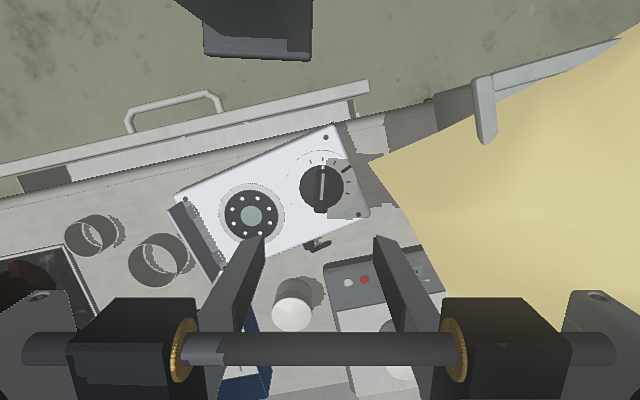

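The view shows the knob at (322,187), its pointer towards (323,172) and the index mark at about (346,169). The window is at (251,215).

```bash
cat >> h.py <<'E'
def knob(p,d,i,c0):
    C=cloud(i,d);D=np.hypot(C[...,0]-c0[0],C[...,1]-c0[1])
    B=C[(D<28)&(C[...,2]>73)&(C[...,2]<83)][:,:2].astype(np.float32)
    r=cv2.minAreaRect(B);g=B-B.mean(0);w,V=np.linalg.eigh(g.T@g);a=V[:,1]
    print("bar",len(B),r,"axis deg",np.degrees(np.arctan2(a[1],a[0])))
    # white line pixels on the bar's top
    gray=cv2.cvtColor(p,cv2.COLOR_BGR2GRAY)
    L=C[(D<21)&(C[...,2]>74)&(gray>130)][:,:2]
    if len(L)>4:
        l=L-L.mean(0);a2=np.linalg.eigh(l.T@l)[1][:,1]
        print("line",len(L),L.mean(0),"dir from c",np.degrees(np.arctan2(*(L.mean(0)-r[0])[::-1])),"axis",np.degrees(np.arctan2(a2[1],a2[0])))
    return r
E
python3 - <<'E'
from h import *
z=np.load("w2.npz");p,d=z["p"],z["d"];i={k:z[k] for k in("fovy","cx","cy","eye","orientation")}
w=window(p,i,(251,215));print("win",w)
r=knob(p,d,i,(399,218));c=np.array(r[0])
e=c-w[0][:2];print("win-knob",np.hypot(*e),"unit yaw",np.degrees(np.arctan2(e[1],e[0]))-90)
g=cv2.cvtColor(p,cv2.COLOR_BGR2GRAY);C=cloud(i,d)
P=plane(i,np.argwhere(g>=0)[:,::-1],46.5).reshape(400,640,3)
D=np.hypot(P[...,0]-c[0],P[...,1]-c[1])
m=((D>27.5)&(D<38)&(g<110)&(C[...,2]<50)).astype(np.uint8)
n,l,s,_=cv2.connectedComponentsWithStats(m)
for k in range(1,n):
    if s[k,4]>8:
        q=P[l==k][:,:2].mean(0);print(s[k],q,D[l==k].mean(),np.degrees(np.arctan2(*(q-c)[::-1])))
cv2.imwrite("pics/w2c.png",cv2.resize(p[130:240,260:400],None,fx=5,fy=5,interpolation=cv2.INTER_CUBIC))
E
```

```text
win (array([1036.75103935,  198.79826826,  548.07359872]), np.float64(61.51220581612208))
bar 562 ((400.5976257324219, 219.76255798339844), (13.9053316116333, 41.033836364746094), 88.45752716064453) axis deg 178.60327
line 66 [394.12872525 219.78355889] dir from c 179.81399329457028 axis 178.57287866394518
win-knob 636.4987565607512 unit yaw 88.11251382040328
[342 165  10   8  33] [380.57900592 245.58213918] 32.68914699099628 127.78738961373344
```

View pics/w2c.png

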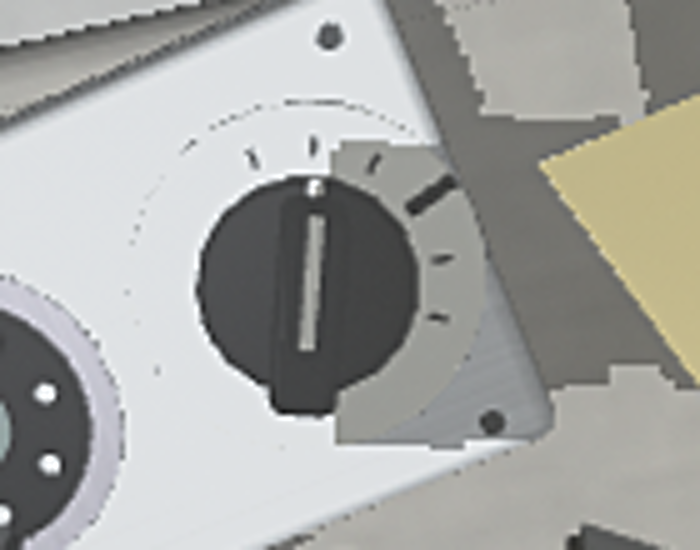

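Request:
{"api": "step_arm", "payload": {"series": [0.4, 2.5, -20, -0.07, 0.5, 0, 0, -30, 0, 0.5, 0, 0, -30, 0, 0.6, 0, 0, -30, 0, 0.6, 0, 0, -22, 0, 0.6, 0, 0, -10, 0, 0.6, 0, 0, -5.5, 0, 0.6, 0, 0, 0, 0, 0.6, 0, 0, 0, 0, 0.6, 0, 0, 0, 0, 1, 0, 0, 0, 0, 1, 0, 0, 0, 0, 1, 0, 0, 0, 0, 1, 0, 0, 0, 0, 1, 0, 0, 0, 0, 1], "squeeze": 20}}

```text
clock: 5.62
eef_pos: [400.2, 220.3, 83.1]
eef_rot: [-3.14, -0.0, 3.119]
wrist_force: [-1.1, -6.8, 3.9]
finger_gap: 13.9
finger_force: 20.0
```

Request:
{"api": "step_arm", "payload": {"series": [0, 0, 0, -0.08, 1, 0, 0, 0, -0.08, 1, 0, 0, 0, -0.08, 1, 0, 0, 0, -0.08, 1, 0, 0, 0, -0.08, 1, 0, 0, 0, -0.08, 1, 0, 0, 0, -0.08, 1, 0, 0, 0, -0.08, 1, 0, 0, 0, -0.08, 1, 0, 0, 0, -0.08, 1, 0, 0, 0, -0.078, 1, 0, 0, 0, 0, 1, 0, 0, 0, 0, 1, 0, 0, 0, 0, 1]}}

```text
clock: 7.38
eef_pos: [400.1, 220.0, 83.1]
eef_rot: [-3.14, 0.001, 2.241]
wrist_force: [-1.7, -9.7, 4.7]
finger_gap: 13.8
finger_force: 20.0
```

Request:
{"api": "step_arm", "payload": {"series": [0, 0, 0, 0, 0.7, 0, 0, 0, 0, 0.7, 0, 0, 0, 0, 0.7, 0, 0, 0, 0, 0.7, 0, 0, 10, 0, 0.6, 0, 0, 30, 0, 0.5, 0, 0, 30, 0, 0.3, 0, 0, 40, 0, 0.3, 0, 0, 38, 0, 0.3, 0, 0, 0, 0, 0.3, 0, 0, 0, 0, 0.3, 0, 0, 0, 0, 0.3]}}

```text
clock: 8.88
eef_pos: [399.8, 220.7, 230.0]
eef_rot: [-3.14, -0.0, 2.241]
wrist_force: [-0.4, -0.4, 0.9]
finger_gap: 65.6
finger_force: 0.0
```

```bash
python3 - <<'E'
from h import *
s=manip.read_state();print(s["clock"],s["joints"].round(3),s["eef_pos"],s["eef_rot"],s["finger_gap"])
p,d,i=cam("wrist");cv2.imwrite("pics/w3.png",p);np.savez("w3.npz",p=p,d=d,**i)
r=knob(p,d,i,(400,220));c=np.array(r[0]);uv=proj(i,[c[0],c[1],60])[0].astype(int);print(uv)
g=cv2.cvtColor(p,cv2.COLOR_BGR2GRAY);C=cloud(i,d)
P=plane(i,np.argwhere(g>=0)[:,::-1],46.5).reshape(400,640,3)
D=np.hypot(P[...,0]-c[0],P[...,1]-c[1])
m=((D>28)&(D<38)&(g<110)&(C[...,2]<50)).astype(np.uint8)
n,l,st,_=cv2.connectedComponentsWithStats(m)
for k in range(1,n):
    if st[k,4]>8:
        q=P[l==k][:,:2].mean(0);print(st[k],q,D[l==k].mean(),np.degrees(np.arctan2(*(q-c)[::-1])))
u,v=uv;a,b=max(v-60,0),max(u-110,0);cv2.imwrite("pics/w3c.png",cv2.resize(p[a:a+115,b:b+155],None,fx=5,fy=5,interpolation=cv2.INTER_CUBIC));print(a,b)
E
```

```text
8.875 [ 0.424  0.092  1.771 -0.     1.281 -0.246] [399.79642133 220.66535932 230.04867552] [-3.13991755e+00 -4.12787016e-04  2.24080250e+00] 65.64310404158363
bar 565 ((401.275146484375, 220.274169921875), (13.176802635192871, 41.32254409790039), 37.99965286254883) axis deg 128.34308
line 110 [397.10165659 225.58235362] dir from c 128.1757358837875 axis 130.7275001463539
[318 189]
[317 152   3   9  26] [380.32110624 245.70762813] 32.965256767078216 129.4843235576283
129 208
```

View pics/w3c.png

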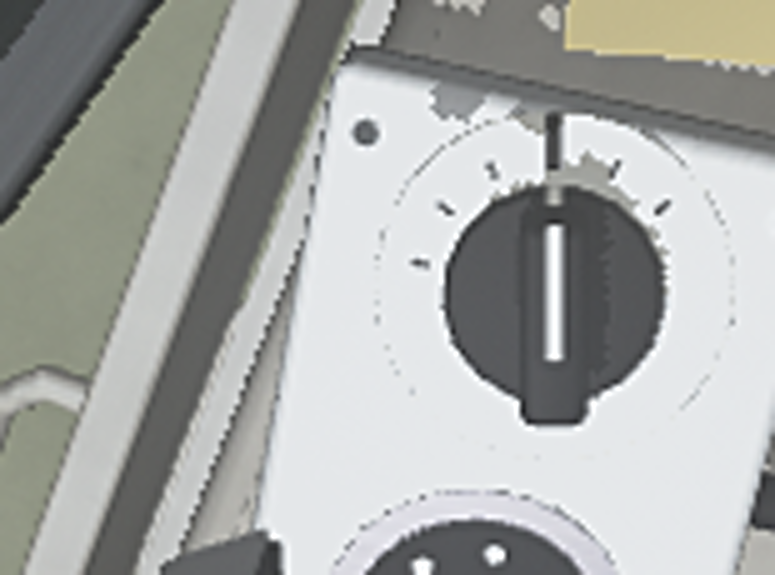

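The pointer on the skirt (555,195 in the crop) lies exactly under the long mark (553,140), so the knob is set. Next is the small cutter. The present yaw already keeps the gripper body clear of the figures.

Request:
{"api": "step_arm", "payload": {"series": [10.5, -35, 0, 0, 0.3, 10.5, -35, 0, 0, 0.3, 10.5, -35, 0, 0, 0.3, 10.5, -35, 0, 0, 0.3, 10.5, -35, 0, 0, 0.3, 10.5, -35, 0, 0, 0.3, 10.5, -35, 0, 0, 0.3, 11, -37.5, 0, 0, 0.3, 0, 0, 0, 0, 0.3, 0, 0, 0, 0, 0.3, 0, 0, 0, 0, 0.3]}}

```text
clock: 10.3
eef_pos: [484.4, -60.8, 230.8]
eef_rot: [-3.141, -0.0, 2.242]
wrist_force: [-0.4, 0.4, -0.2]
finger_gap: 65.7
finger_force: 0.0
```

```bash
python3 - <<'E'
from h import *
s=manip.read_state();print(s["clock"],s["joints"].round(3),s["eef_pos"],s["eef_rot"],s["finger_gap"])
p,d,i=cam("wrist");C=cloud(i,d);C[d==0]=np.nan
for n,c,h,R in(("small",(484.4,-62.1),30,32),("large",(512.8,19.7),35,38)):
    D=np.hypot(C[...,0]-c[0],C[...,1]-c[1]);q=C[(D<R)&(np.abs(C[...,2]-h)<3)];print(n,len(q),circ(q[:,:2]))
uv=proj(i,[438.5,143.4,46.4])[0];print(uv)
if 0<uv[0]<640 and 0<uv[1]<400:print("win",window(p,i,uv))
T=s["eef_pos"];f=C[(C[...,2]>95)&(C[...,2]<190)];a=np.array([np.cos(2.241),np.sin(2.241)]);g=f[:,:2]-[484.4,-62.1];x=g@a;y=g@[-a[1],a[0]]
k=np.abs(y)<100;print("fig nearest along tool x",np.sort(-x[k&(x<0)])[:3])
E
```

```text
10.3 [-0.2    0.162  1.69   0.     1.29  -0.871] [484.44488482 -60.84950618 230.8444738 ] [-3.14144673e+00 -2.69918096e-04  2.24181879e+00] 65.72966823044509
small 174 (array([484.67413089, -61.81156723,  22.54458284]), np.float64(0.3727923636860292))
large 261 (array([513.02152933,  19.85146579,  29.54973107]), np.float64(0.36920984111095584))
[416.54957664 -15.24543796]
fig nearest along tool x [91.92168457 92.16317898 92.34987644]
```

Request:
{"api": "step_arm", "payload": {"series": [0.2, -1, -35, 0, 0.3, 0, 0, -35, 0, 0.3, 0, 0, -35, 0, 0.3, 0, 0, -35, 0, 0.3, 0, 0, -30, 0, 0.3, 0, 0, -18, 0, 0.3, 0, 0, -8, 0, 0.3, 0, 0, -4, 0, 0.3, 0, 0, 0, 0, 0.3, 0, 0, 0, 0, 0.3, 0, 0, 0, 0, 1, 0, 0, 0, 0, 1, 0, 0, 0, 0, 1, 0, 0, 0, 0, 1, 0, 0, 0, 0, 1], "squeeze": 20}}

```text
clock: 12.22
eef_pos: [484.9, -62.7, 31.1]
eef_rot: [3.142, 0.0, 2.241]
wrist_force: [-0.6, 0.4, 4.4]
finger_gap: 45.3
finger_force: 20.0
```

Request:
{"api": "step_arm", "payload": {"series": [0, 0, 5, 0, 1, 0, 0, 15, 0, 1, 0, 0, 25, 0, 1, 0, 0, 25, 0, 1, 0, 0, 25, 0, 1, 0, 0, 20, 0, 1, 0, 0, 5, 0, 1, -3, 14, 0, 0, 1, -5, 23, 0, 0, 1, -6, 26, 0, 0, 1, -6, 26, 0, 0, 1, -6, 26, 0, 0, 1, -6, 26, 0, 0, 1, -6, 26, 0, 0, 1, -5, 23, 0, 0, 1, -3, 14, 0, 0, 1, 0, 0, 0, 0, 1, 0, 0, 0, 0, 1, 0, 0, 0, 0, 1]}}

```text
clock: 14.6
eef_pos: [439.0, 140.8, 150.9]
eef_rot: [-3.141, -0.0, 2.24]
wrist_force: [-0.1, 0.5, 0.4]
finger_gap: 45.1
finger_force: 20.0
```

```bash
cat > m.py <<'E'
from h import *
s=manip.read_state();t=s["eef_pos"];print(s["clock"],t,s["eef_rot"],s["finger_gap"],s["finger_force"])
p,d,i=cam("wrist");cv2.imwrite("pics/w%d.png"%(s["clock"]*10),p);C=cloud(i,d);C[d==0]=np.nan
D=np.hypot(C[...,0]-t[0],C[...,1]-t[1])
q=C[(D<27)&(C[...,2]<t[2]+8)&(C[...,2]>t[2]-35)]
h=np.histogram(q[:,2]-t[2],bins=np.arange(-36,9,2));print([(int(b),int(a)) for a,b in zip(*h) if a])
for lo,hi in((-4,2),):
    r=q[(q[:,2]-t[2]>lo)&(q[:,2]-t[2]<hi)];g=circ(r[:,:2],23.);print("rim",len(r),g,"rel TCP",g[0][:2]-t[:2]);
    A=np.c_[r[:,:2]-t[:2],np.ones(len(r))];print("rim plane slope",np.linalg.lstsq(A,r[:,2],rcond=None)[0])
print("win px",proj(i,[438.5,143.4,46.4]), "ring px",proj(i,t))
E
python3 m.py;ls -t pics|head -1
```

```text
14.6 [438.95754714 140.78710709 150.8666357 ] [-3.14144310e+00 -1.45217612e-05  2.23994524e+00] 45.10820227985491 19.99988036986906
[(-32, 104), (-30, 186), (-28, 173), (-26, 200), (-24, 228), (-22, 224), (-20, 232), (-18, 236), (-16, 251), (-14, 266), (-12, 268), (-10, 275), (-8, 288), (-6, 288), (-4, 433), (-2, 508), (0, 59), (2, 59), (4, 53), (6, 59)]
rim 1000 (array([439.07552556, 142.0396144 ,  23.        ]), np.float64(0.6467958762588943)) rel TCP [0.11797843 1.2525073 ]
rim plane slope [-2.90914434e-03  3.65533655e-03  1.49028727e+02]
win px [[318.78667384 204.7604767 ]] ring px [[316.76940118 266.74838116]]
w146.png
```

View pics/w146.png

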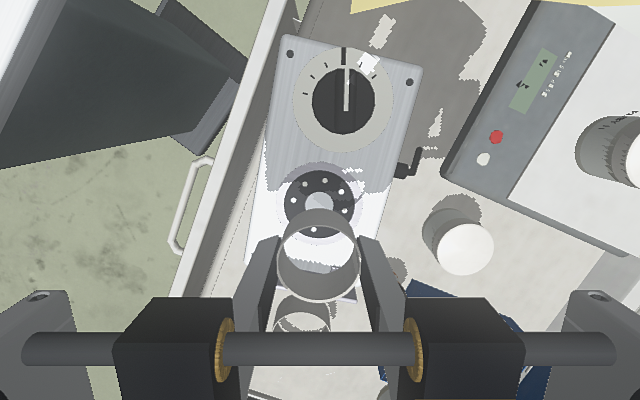

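The ring is held level at (318,258), with the window's dark disc behind it at (319,203).

```bash
python3 - <<'E'
from h import *
i=manip.camera_info("wrist");p,d=manip.camera("wrist");t=manip.read_state()["eef_pos"]
C=cloud(i,d);g=cv2.cvtColor(p,cv2.COLOR_BGR2GRAY)
m=(g<95)&(np.abs(C[...,2]-46)<8)
P=plane(i,np.argwhere(g>=0)[:,::-1],46.4).reshape(400,640,3)
D=np.hypot(P[...,0]-438.5,P[...,1]-143.4)
# outermost dark edge per direction, upper part only
mm=(m&(D<36)).astype(np.uint8);ed=[]
a=np.arctan2(P[...,1]-143.4,P[...,0]-438.5)
for k in np.arange(-np.pi,np.pi,.06):
    s=(mm>0)&(np.abs(a-k)<.05)
    if s.any() and 26<D[s].max()<33: ed.append(P[s][D[s].argmax()][:2])
ed=np.array(ed);print("win edge",len(ed),circ(ed))
n,l,st,ce=cv2.connectedComponentsWithStats(((g>95)&(D<10)&(np.abs(C[...,2]-46)<10)).astype(np.uint8));k=1+st[1:,4].argmax();print("centre disc",st[k],plane(i,ce[k],46.4))
q=C[(np.hypot(C[...,0]-t[0],C[...,1]-t[1])<26)&(np.abs(C[...,2]-t[2]+1)<1.2)&(d>0)];
print("rim",len(q),circ(q[:,:2]),circ(q[:,:2],22.6),t)
E
```

```text
win edge 94 (array([438.40848825, 143.33720624,  29.34440226]), np.float64(0.21304137633915543))
centre disc [307 194  24  16 292] [[436.8522951  145.53616268  46.4       ]]
rim 564 (array([439.2169978 , 141.96679173,  22.70027374]), np.float64(0.45292443595210774)) (array([439.21947575, 141.96122141,  22.6       ]), np.float64(0.46064624813201094)) [438.94517504 140.91910986 150.93375776]
```

Request:
{"api": "step_arm", "payload": {"series": [-0.8, 1.4, -5, 0, 1, 0, 0, -12, 0, 1, 0, 0, -15, 0, 1, 0, 0, -13, 0, 1, 0, 0, -9, 0, 1, 0, 0, -5, 0, 1, 0, 0, -3, 0, 1, 0, 0, -1.5, 0, 1, 0, 0, 0, 0, 1, 0, 0, 0, 0, 1, 0, 0, 0, 0, 1, 0, 0, 0, 0, 1]}}

```text
clock: 16.2
eef_pos: [438.1, 142.8, 87.5]
eef_rot: [3.141, 0.0, 2.241]
wrist_force: [0.2, -0.2, -0.5]
finger_gap: 45.0
finger_force: 20.0
```

```bash
python3 - <<'E'
from h import *
s=manip.read_state();t=s["eef_pos"];print(s["clock"],t,s["eef_rot"],s["finger_gap"],s["wrist_force"],s["qd"].round(4))
p,d,i=cam("wrist");C=cloud(i,d);g=cv2.cvtColor(p,cv2.COLOR_BGR2GRAY);a,b=150,200;cv2.imwrite("pics/wf.png",cv2.resize(p[a:a+170,b:b+230],None,fx=3.4,fy=3.4,interpolation=cv2.INTER_CUBIC))
q=C[(np.hypot(C[...,0]-t[0],C[...,1]-t[1])<26)&(np.abs(C[...,2]-t[2]+1)<1.2)&(d>0)]
print("rim",len(q),circ(q[:,:2]),np.median(q[:,2]))
P=plane(i,np.argwhere(g>=0)[:,::-1],46.4).reshape(400,640,3);D=np.hypot(P[...,0]-438.4,P[...,1]-143.3);A=np.arctan2(P[...,1]-143.3,P[...,0]-438.4)
m=(g<95)&(np.abs(C[...,2]-46)<8)&(D<36);ed=[]
for k in np.arange(-np.pi,np.pi,.06):
    w=m&(np.abs(A-k)<.05)
    if w.any() and 26<D[w].max()<33: ed.append(P[w][D[w].argmax()][:2])
print("win",len(ed),circ(np.array(ed),29.3))
E
```

```text
16.2 [438.05999177 142.75759757  87.52880662] [3.14147926e+00 3.69608461e-05 2.24082383e+00] 44.95514652803886 [ 0.23218503 -0.20531477 -0.54321977] [ 0.      0.0016  0.0005 -0.0011 -0.001   0.0012]
rim 556 (array([438.3298548 , 143.86325995,  22.69740014]), np.float64(0.44493526744185197)) 86.02612599622884
win 78 (array([437.63625836, 144.22895442,  29.3       ]), np.float64(0.8350609118871049))
```

View pics/wf.png

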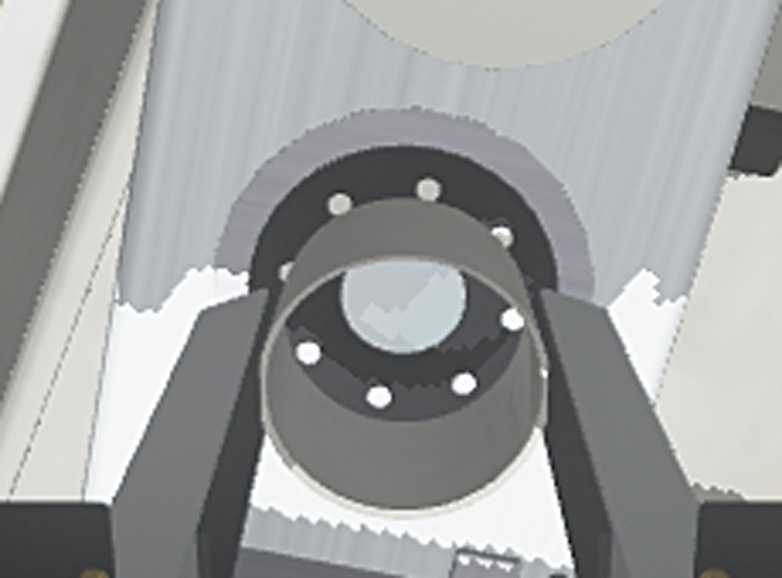

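The ring (403,385) sits level over the window, centred within about 1 mm, and its lower edge is about 10 mm above the glass.

```bash
python3 -c "
from cell import manip
print(manip.sign_off())"
```

```text
the job is handed in; nothing more can be done
None
```

The focus knob stands at the long index mark, and the arm is holding the small cutter level and centred over the window (within about 1 mm), about 10 mm above the glass; the job is handed in at about 16 s, with no result reported back.

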